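# Grease the lift stage of a laser marker

## Robot

A 6-joint arm with a two-finger parallel gripper is mounted at the origin on the work surface. World frame = base frame: x ahead of the robot, y to its left, z up, the work surface at z = 0. Lengths are in m, angles in rad, forces in N, time in s.
With the tool pointing down it reaches from about 0.3 to 0.85 m from the base axis. Payload 4.2 kg.
Tool frame: the origin (TCP) lies on the mounting face of the last link; the fingertips stand 191 mm ahead of it and the grasp point (between the pads) lies 172 mm ahead of it (manip.grip_depth is the distance from the TCP to the grasp point, in m); z points along the fingers, y is the line along which they close (so a half turn about z gives the same grasp; the last joint's range is limited). The gripper opens to 91 mm and grips with 3 to 60 N. Pads are 32 mm wide; open, the fingers measure 118 mm over their backs; the gripper's body (76 mm by 178 mm) begins 60 mm behind the grasp point.
Start: joints at [-1.126, 0.32, 1.565, -0, 1.257, -0.02], TCP at [0.258, -0.514, 0.405] pointing down, gripper open.
Joint ranges: [-3.11, 3.11], [-0.84, 2.01], [0.21, 2.61], [-1.34, 4.49], [0.05, 2.63], [-2.56, 2.56]. Speed limits (rad/s): [2.57, 2.57, 3.14, 3.14, 3.14, 3.14].

## Interface

Orientations are given as [roll, pitch, yaw] about the fixed x, y, z axes, in that order (R = Rz(yaw) Ry(pitch) Rx(roll)).
In Python, from cell import manip gives the robot as it stands.
- The arm moves only by the shell command python3 steer.py FILE [OPENING], which reads ROWS from the file FILE. ROWS is a JSON list of rows, 1 to 12 of them, each an object with the fields tx, ty, tz (the shift in m), wx, wy, wz (a rotation vector in rad); a field left out counts as zero; each row shifts and turns the commanded pose from where the row before left it, along the tool's axes as they then stand; what a row does not reach is not made up. A row lasts 1/8 s, in which the tool goes at most 0.0625 m and 0.188 rad, less where a joint would pass 70% of its speed; a pose out of reach is approached as far as the arm can. OPENING is the finger opening in m, set as the command begins (- or left out keeps the last). The fingers move at their own pace and stop on an object; the grip force is fixed at half the most. Time passes only in rows, so rows that do not move let the fingers close. It prints the time, the measured TCP pose, the force, the opening and the grip force at its end. Input that does not fit is refused with a message, and nothing moves.
- manip.state(): the state, without advancing time (a new reading comes with each control period).
- manip.get_image(name): name is "scene" or "top"; returns a dict with "pixels" (384x512x3 uint8, red, green, blue), "camera_matrix" (3x3 intrinsics, pixels), "view" (4x4, takes a point from world to camera coordinates). Camera axes: x right, y down, z forward; pixel columns grow to the right and rows downward; lengths in m; the calibration is good to about 2 mm. A picture is of the moment at which its call begins. There is no depth.
- manip.sign_off(): hands the job in; it is judged then, once.
The state is a dict: "time": time; "joint_pos": joint angles; "joint_vel": joint speeds; "tau": joint torques, N m; "tool_pos": TCP position; "eef_rot": TCP orientation; "ft_force": force on the tool from outside, world axes, zero at the start; "wrist_torque": the same for the moment, N m; "opening": finger opening in m; "finger_force": force on a finger pad.
Only numpy, scipy, OpenCV 4.12 (cv2) and the standard library are available. Lean on these libraries where they do the work, as an engineer would, in place of code of your own. Each camera call takes 0.05 s, during which the arm holds its last target. There are 200 camera calls.

## Task

The lift stage of the laser marker needs grease: swing the stiff amber dust cover of its grease box up until it stands about upright and leave it so, then take the red push-type grease gun from its stand and press its coupler squarely onto the tilted brass nipple until it snaps on. Keep pushing until the gun's spring nozzle is about half pushed in, and finish while still gripping and holding it there, without letting go. Leave the other things on the bench and stage where they are.

Things in the scene. Friction and masses are not known exactly. Their poses are not given: they have to be found in the camera images.
- stage: Fixed aluminium lift stage, the grease box at its front. Origin on the table under the box's centre; its own -x is the front (towards the robot), z up. Box: open-topped, 140 (x) x 130 (y) x 60 mm high, walls 6 mm, closed by the amber cover. Behind it, x = 70 to 305 mm, y +-130 mm, a perforated plate, top 60 mm above the table (a ledge on its +y edge to 70 mm).
- cover (a joint): Angle of the amber see-through dust cover, a plate 140 x 130 x 6 mm hinged along the far (+x) rim of the box: 0 shut (level), 1.57 upright, stops at 2.2 leaning back. It starts shut or up to 0.3 open. The hinge is stiff (0.3 N m, about 2.5 N at the handle), so it stays where it is left.
- cover_handle (a point): Middle of the cover's steel bar handle: round, 11 mm thick, 80 mm long, along stage y, on a post 34 mm to either side, 35 mm off the cover's outer (upper) face, 18 mm from its free edge. Pinched from above, the bar turns between the pads, so the gripper can stay pointing down while it swings the cover. With the cover upright the bar is on its far (+x) side.
- cover_hinge (a point): Middle of the hinge line, 60.5 mm above the table, at stage x = +70 mm, the axis along stage y. It lies at the cover's underside; the handle is at (-122, 0, +41) mm from it when shut (stage axes), at (+41, 0, +122) mm when upright.
- nipple: Fixed, greasy brass nipple in the box, under the cover. Origin at its foot: stage x +12, y 0, 28 mm above the table. Its own z is its axis, leaning 30 degrees from vertical towards stage -x (the front); its y is the stage's y. Along z: foot 18 mm wide to 5 mm, neck 9 mm wide to 15 mm, head 14 mm wide at 18 to 20 mm, cone to a 5 mm tip at 27 mm.
- gun: Red push-type grease gun, 0.37 kg, nose down in its stand. Origin: coupler mouth, nozzle out; z up its axis. Along z: coupler 26 mm wide 0 to 21 mm, thin stem, collar 28 mm wide from 36, flange 42 mm wide 46 to 52, red square grip 28 x 28 mm (sides along its x, y) 52 to 98, cap to 102. Grip it from above, fingers along its axis, tips just above the flange.
- mouth (a point): Centre of the coupler's open mouth, on the nozzle (gun origin while the nozzle is out). Bore 17 mm wide, 17.5 mm deep; two spring jaws 5 mm inside snap behind the nipple's head at 4 to 8 N. The nipple's tip then meets the bore's floor, the mouth 9 to 10 mm above the nipple's origin along its z. Only after that does the nozzle slide into the gun.
- nozzle (a joint): How far the spring nozzle is pushed into the gun: 0 fully out, 0.015 m fully in (stop), half is 0.0075. Its spring needs 12 N to start and 17 N at the stop.
- stand: Fixed black stand block 70 x 70 x 60 mm high, origin under its centre, with a 33 mm hole in which the gun hangs by its flange: coupler mouth 14 mm above the table. The gun is drawn straight up by 50 mm to clear it.
- casing: Loose white oblong casing with five dark dots, 40 x 210 x 26 mm, lying on the stage plate, origin under its centre. Leave alone.
- sample: Loose pale wooden sample block, 50 x 30 x 20 mm, on the stage plate, origin under its centre. Leave alone.
- cleaner: Loose blue cleaner can, 60 mm wide, 150 mm high, on the bench, origin under its centre. Leave alone.
- jar: Loose white jar with a steel lid, 64 mm wide, 75 mm high, on the bench, origin under its centre. Leave alone.
- driver: Loose yellow-handled screwdriver, 200 mm long, 26 mm thick, lying on the bench, origin under its middle. Leave alone.
- block: Loose brown wooden block, 60 x 40 x 22 mm, on the bench, origin under its centre. Leave alone.

How it is judged:
By the outcome, as a careful person would: the job done as asked, in the order asked, and still so for the second after the job is handed in, while the arm keeps its last pose, push and grip.
It also fails if it takes over 48 s, if anything falls off the work surface, if the arm or the gripper's body presses on something with over 40 N, if the wrist force passes 120 N, or if a joint passes its speed limit or range.

## Working session

There is one attempt and no reset: what is moved stays moved. The work goes in short steps, Python scripts to look and compute and a shell command to move; the robot and the scene stay as the last step left them, time stands still between calls to the robot, and variables do not carry over. Pictures are saved under pics/ and viewed, at most 10 in all, crops included, and the job is handed in when it is done.

```bash
ls; mkdir -p pics
cat > h.py <<'E'
import numpy as np, cv2
from cell import manip
def shot(n):
    d=manip.get_image(n); return d['pixels'].copy(),np.array(d['camera_matrix']),np.array(d['view'])
def ray(K,V,u,v):
    R,t=V[:3,:3],V[:3,3]; c=-R.T@t; d=R.T@np.linalg.solve(K,[u,v,1.]); return c,d/np.linalg.norm(d)
def onz(K,V,u,v,z):
    c,d=ray(K,V,u,v); return c+d*(z-c[2])/d[2]
def proj(K,V,p):
    q=K@(V[:3,:3]@np.array(p)+V[:3,3]); return q[:2]/q[2]
E
python3 - <<'E'
from h import *
for n in('scene','top'):
    p,K,V=shot(n); cv2.imwrite(f'pics/{n}0.png',cv2.resize(p[:,:,::-1],(800,600),interpolation=cv2.INTER_CUBIC))
    np.savez(f'{n}0.npz',p=p,K=K,V=V)
    print(n,K[0,0],np.round(-V[:3,:3].T@V[:3,3],3),np.round(V[:3,:3],2).tolist())
print(manip.state())
E
```

```text
cell.py
pics
steer.py
scene 353.86506045797466 [1.233 0.208 0.948] [[-0.32, 0.95, -0.02], [0.72, 0.24, -0.65], [-0.61, -0.22, -0.76]]
top 431.77748433717625 [ 0.263 -0.029  1.436] [[-0.02, -1.0, 0.01], [-0.98, 0.02, -0.18], [0.18, -0.01, -0.98]]
{'time': 0.1, 'joint_pos': array([-1.12599476e+00,  3.20207616e-01,  1.56554385e+00, -4.51647538e-05,
        1.25738589e+00, -1.99714501e-02]), 'joint_vel': array([-3.16585795e-04, -8.15340184e-04, -4.89901421e-03,  1.24297205e-03,
       -1.05153808e-03, -8.41538376e-05]), 'tau': array([ 1.44816954e-04, -4.13334346e+01, -2.32509148e+01,  7.28403870e-02,
        4.22007660e-02, -5.48597745e-05]), 'tool_pos': array([ 0.25767162, -0.51386544,  0.40402093]), 'eef_rot': array([-3.14004741e+00,  1.20867438e-05,  4.64786980e-01]), 'ft_force': array([ 0.62352202,  0.3344987 , -0.58641269]), 'wrist_torque': array([ 0.01948123, -0.00785497,  0.04752399]), 'finger_force': 0.0, 'opening': 0.09124321727453721}
```

View pics/top0.png

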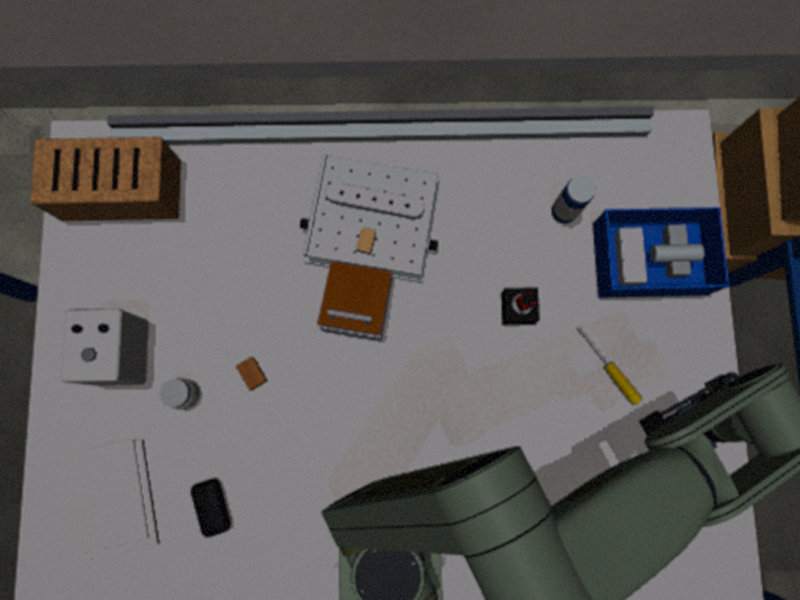

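View pics/scene0.png

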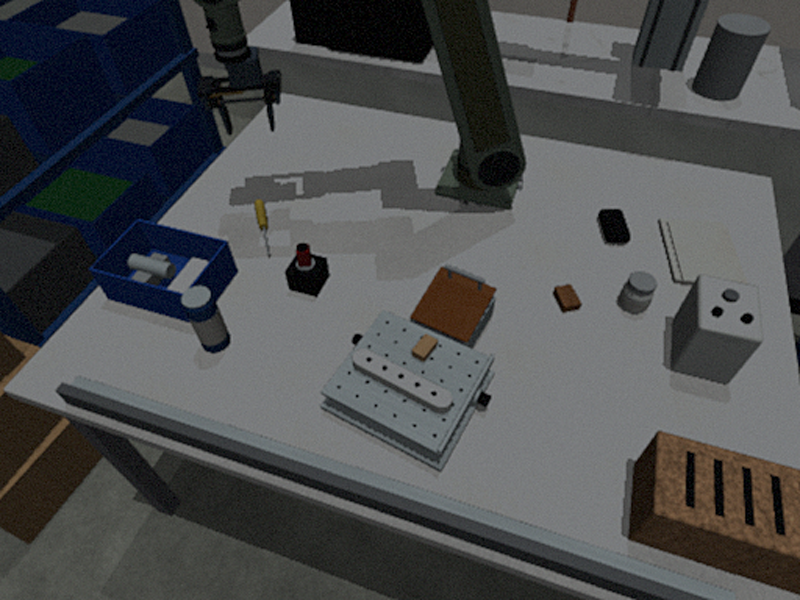

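The top view shows the amber cover around (355,300), its handle at (349,316), the plate corners at about (327,155), (438,172), (425,277) and (305,262), and the stand with the gun at (520,306). In the scene view the cover is at (453,305) and the gun at (304,255).

```bash
cat > m1.py <<'E'
from h import *
for n,box,sb in(('top',(300,250,410,350),(495,280,548,332)),('scene',(400,255,505,345),(278,235,335,300))):
    f=np.load(n+'0.npz');p,K,V=f['p'],f['K'],f['V']
    hsv=cv2.cvtColor(p,cv2.COLOR_RGB2HSV)
    def crop(b): 
        m=np.zeros(p.shape[:2],np.uint8);b=[int(x*.64) for x in b];m[b[1]:b[3],b[0]:b[2]]=255;return m
    m=cv2.inRange(hsv,(3,120,40),(20,255,255))&crop(box)
    c=max(cv2.findContours(m,0,1)[0],key=cv2.contourArea); h=cv2.convexHull(c)
    q=cv2.approxPolyN(h,4)[0] if hasattr(cv2,'approxPolyN') else cv2.boxPoints(cv2.minAreaRect(h))
    print(n,'amber',cv2.contourArea(c),q.tolist(),[np.round(onz(K,V,*a,.0665),4).tolist() for a in q])
    # handle: non-amber inside hull
    hm=np.zeros_like(m);cv2.fillConvexPoly(hm,h,255);hm=cv2.erode(hm,np.ones((3,3)))
    if n=='top':
        b=hm&~m; ys,xs=np.nonzero(b); print('handle',xs.mean(),ys.mean(),cv2.minAreaRect(np.c_[xs,ys].astype(np.float32)))
    r=(cv2.inRange(hsv,(0,150,40),(4,255,255))|cv2.inRange(hsv,(172,150,40),(180,255,255)))&crop(sb)
    ys,xs=np.nonzero(r);print('red',len(xs),xs.mean(),ys.mean(),xs.min(),xs.max(),ys.min(),ys.max())
    d=cv2.inRange(hsv,(0,0,0),(180,255,60))&crop(sb)|r
    ys,xs=np.nonzero(d);print('stand',len(xs),cv2.minAreaRect(np.c_[xs,ys].astype(np.float32)))
    b=[int(x*.64) for x in box];s=[int(x*.64) for x in sb]
    A=cv2.resize(p[b[1]:b[3],b[0]:b[2],::-1],(400,400),interpolation=0)
    B=cv2.resize(p[s[1]:s[3],s[0]:s[2],::-1],(400,400),interpolation=0)
    cv2.imwrite(f'pics/c_{n}.png',np.hstack([A,B])); 
    print('crops',b,s)
a,b=[cv2.imread(f'pics/c_{n}.png') for n in('top','scene')]
cv2.imwrite('pics/c.png',cv2.resize(np.vstack([a,b]),(600,600),interpolation=0))
f=np.load('top0.npz')
for q in((327,155),(438,172),(425,277),(305,262)): print(np.round(onz(f['K'],f['V'],q[0]*.64,q[1]*.64,.06),3))
E
python3 m1.py
```

```text
top amber 1567.0 [[251, 174], [243, 214], [203, 207], [212, 167]] [[0.5658, -0.0156, 0.0665], [0.4358, 0.0126, 0.0665], [0.4614, 0.14, 0.0665], [0.592, 0.1107, 0.0665]]
handle 223.1145038167939 201.65648854961833 ((222.89602661132812, 202.07199096679688), (28.80055809020996, 5.724334239959717), 10.30484676361084)
red 33 336.57575757575756 193.03030303030303 332 342 186 197
stand 496 ((332.5, 195.5), (23.0, 23.0), 90.0)
crops [192, 160, 262, 224] [316, 179, 350, 212]
scene amber 1380.0 [[317, 185], [298, 219], [262, 203], [282, 170]] [[0.4435, 0.1341, 0.0665], [0.5967, 0.1094, 0.0665], [0.5719, -0.0146, 0.0665], [0.4134, 0.0053, 0.0665]]
red 22 193.5909090909091 162.4090909090909 190 197 159 168
stand 596 ((196.85768127441406, 173.2335968017578), (26.15848731994629, 30.50816535949707), 25.01689338684082)
crops [256, 163, 323, 220] [177, 150, 214, 192]
[0.828 0.119 0.06 ]
[ 0.784 -0.118  0.06 ]
[ 0.555 -0.084  0.06 ]
[0.593 0.166 0.06 ]
```

View pics/c.png

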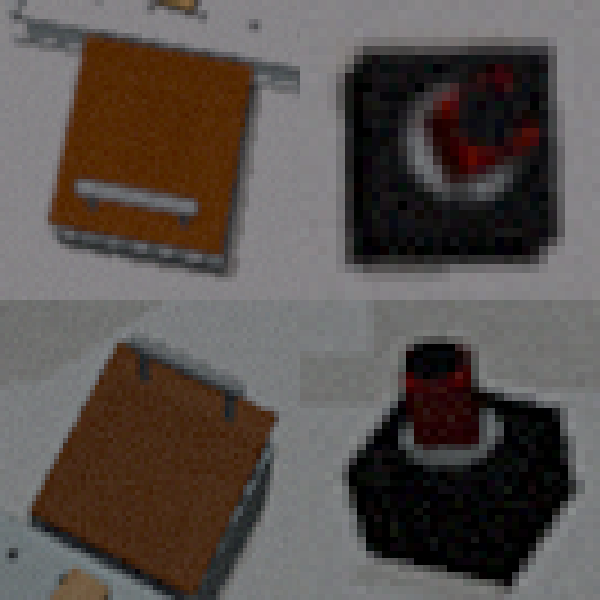

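The crops show the cover slightly open. The handle ends are at about (209.7,199.9)/(238.2,204.2) in the top view and (284.4,170.6)/(310.3,179.7) in the scene view. The gun cap is at (337.5,190.9) top and (194,158) scene.

```bash
cat >> h.py <<'E'
def tri(k1,a,k2,b):
    (c1,d1),(c2,d2)=ray(*k1,*a),ray(*k2,*b)
    s=np.linalg.lstsq(np.c_[d1,-d2],c2-c1,rcond=None)[0]
    p,q=c1+s[0]*d1,c2+s[1]*d2; return np.round((p+q)/2,4),round(float(np.linalg.norm(p-q)),4)
E
python3 - <<'E'
from h import *
T,S=[(lambda f:(f['K'],f['V']))(np.load(n+'0.npz')) for n in('top','scene')]
for n,a,b in(('freeL',(203,207),(317,185)),('freeR',(243,214),(282,170)),('hinL',(212,167),(298,219)),('hinR',(251,174),(262,203)),
 ('hanL',(209.7,199.9),(310.3,179.7)),('hanR',(238.2,204.2),(284.4,170.6)),('cap',(337.5,190.9),(194,158))): print(n,*tri(T,a,S,b))
print('stand top z.06', [np.round(onz(*T,316+x*34/300,179+y*33/300,.06),4).tolist() for x,y in((55,48),(252,45),(250,248),(55,262))])
print('flange', onz(*T,316+172*34/300,179+143*33/300,.063))
E
```

```text
freeL [0.459  0.1367 0.0842] 0.0023
freeR [0.4333 0.0111 0.0881] 0.0017
hinL [0.5933 0.11   0.0621] 0.0023
hinR [ 0.5672 -0.0158  0.0604] 0.0006
hanL [0.4753 0.1133 0.1189] 0.0009
hanR [0.4603 0.0252 0.1168] 0.0003
cap [ 0.4948 -0.2831  0.1132] 0.003
stand top z.06 [[0.5278, -0.2463, 0.06], [0.5272, -0.3191, 0.06], [0.454, -0.314, 0.06], [0.4506, -0.2424, 0.06]]
flange [ 0.49184235 -0.28700699  0.063     ]
```

```bash
cat >> h.py <<'E'
from scipy.spatial.transform import Rotation as Ro
def Rt(s): return Ro.from_euler('xyz',s['eef_rot'])
def to(p,R=None):
    "shift (in present tool axes) and rotvec (tool axes) to bring TCP to p, R"
    s=manip.state();r=Rt(s)
    print('t',round(s['time'],2),'shift',np.round(r.inv().apply(np.array(p)-s['tool_pos']),4),'rot',None if R is None else np.round((r.inv()*R).as_rotvec(),4),'j',np.round(s['joint_pos'],2),'F',np.round(s['ft_force'],1))
def down(yaw): return Ro.from_euler('xyz',[np.pi,0,yaw])
PSI=-.2; H=np.array([.580,.047,.0605]); SX=np.array([np.cos(PSI),np.sin(PSI),0]); SZ=np.array([0,0,1.])
def han(a): return H+SX*(-.122*np.cos(a)+.041*np.sin(a))+SZ*(.122*np.sin(a)+.041*np.cos(a))
E
python3 -c "
from h import *
print(han(.16)); to([.468,.0695,.391],down(np.pi/2-.2))"
```

```text
[0.46836093 0.06963036 0.12041314]
t 0.1 shift [ 0.4495 -0.4272  0.0137] rot [-1.40e-03 -7.00e-04 -9.06e-01] j [-1.13  0.32  1.57 -0.    1.26 -0.02] F [ 0.6  0.3 -0.6]
```

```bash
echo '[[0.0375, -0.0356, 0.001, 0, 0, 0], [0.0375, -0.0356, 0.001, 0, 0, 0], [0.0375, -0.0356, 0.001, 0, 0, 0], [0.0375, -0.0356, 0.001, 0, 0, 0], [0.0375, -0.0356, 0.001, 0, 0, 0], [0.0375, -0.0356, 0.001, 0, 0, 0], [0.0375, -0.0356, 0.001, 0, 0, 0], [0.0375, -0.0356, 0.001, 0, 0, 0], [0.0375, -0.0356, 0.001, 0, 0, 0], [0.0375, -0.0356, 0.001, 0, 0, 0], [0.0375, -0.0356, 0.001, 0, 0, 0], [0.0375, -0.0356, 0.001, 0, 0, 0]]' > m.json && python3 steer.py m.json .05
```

```text
refused: ROWS must be a list of objects with named fields. Nothing was moved.
```

The call was refused and nothing moved: it wants a list of objects with named fields. Same move again in that form.

```bash
echo '[{"tx":0.0375, "ty":-0.0356, "tz":0.001}, {"tx":0.0375, "ty":-0.0356, "tz":0.001}, {"tx":0.0375, "ty":-0.0356, "tz":0.001}, {"tx":0.0375, "ty":-0.0356, "tz":0.001}, {"tx":0.0375, "ty":-0.0356, "tz":0.001}, {"tx":0.0375, "ty":-0.0356, "tz":0.001}, {"tx":0.0375, "ty":-0.0356, "tz":0.001}, {"tx":0.0375, "ty":-0.0356, "tz":0.001}, {"tx":0.0375, "ty":-0.0356, "tz":0.001}, {"tx":0.0375, "ty":-0.0356, "tz":0.001}, {"tx":0.0375, "ty":-0.0356, "tz":0.001}, {"tx":0.0375, "ty":-0.0356, "tz":0.001}]' > m.json && python3 steer.py m.json .05; echo '[{"wz":-0.182}, {"wz":-0.181}, {"wz":-0.181}, {"wz":-0.181}, {"wz":-0.181}, {}]' > m.json && python3 steer.py m.json
python3 -c "
from h import *
to([.468,.0695,.391],down(np.pi/2-.2))"
```

```text
time: 1.6
tool_pos: [0.4687, 0.0713, 0.3925]
eef_rot: [3.141, 0.0, 0.465]
ft_force: [1.2, -1.0, 0.1]
opening: 0.0499
finger_force: 0.0
time: 2.35
tool_pos: [0.4684, 0.0696, 0.3924]
eef_rot: [-3.141, 0.0, 1.369]
ft_force: [-0.5, -0.0, 1.2]
opening: 0.0498
finger_force: 0.0
t 2.35 shift [-0.0002 -0.0004  0.0014] rot [-0.0007  0.0003 -0.0022] j [ 0.12  0.17  1.8  -0.    1.17  0.33] F [-0.5 -0.   1.2]
```

```bash
echo '[{"tz":0.03}, {"tz":0.03}, {"tz":0.03}, {"tz":0.011}, {}]' > m.json && python3 steer.py m.json; echo '[{}, {}, {}, {}]' > m.json && python3 steer.py m.json 0.0
python3 - <<'E'
from h import *
s=manip.state();g=s['tool_pos']-[0,0,.172];print(g,s['ft_force'])
d=g-H;x,z=d@SX,d[2];print('r',np.hypot(x,z),'angle',np.arctan2(z,-x)-np.arctan2(.041,.122))
for n in('scene','top'):
    p,K,V=shot(n); cv2.imwrite(f'pics/{n}1.png',cv2.resize(p[120:260,180:340,::-1] if n=='top' else p[120:260,230:390,::-1],(400,350)))
cv2.imwrite('pics/g1.png',np.hstack([cv2.imread('pics/top1.png'),cv2.imread('pics/scene1.png')]))
E
```

```text
time: 2.98
tool_pos: [0.4686, 0.0696, 0.2915]
eef_rot: [-3.141, 0.0, 1.369]
ft_force: [0.3, 0.0, -0.2]
opening: 0.0499
finger_force: 0.0
time: 3.48
tool_pos: [0.4686, 0.0696, 0.292]
eef_rot: [3.141, -0.0, 1.371]
ft_force: [3.6, -1.0, -1.4]
opening: 0.0129
finger_force: 2.8
[0.46857345 0.0695738  0.12003818] [ 3.55387979 -1.03772435 -1.400845  ]
r 0.1283364588492368 angle 0.15821047689135465
```

View pics/g1.png

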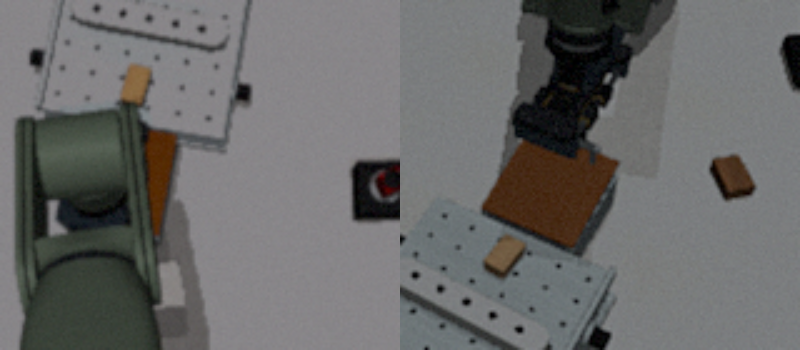

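The gripper sits on the handle, in the scene crop around (560,140), with the pads closed on the bar. Next I compute the arc increments.

```bash
python3 -c "
from h import *
a=np.linspace(.158,1.6,13);P=np.array([[(h-H)@SX,-h[2]] for h in map(han,a)]);print(np.round(np.diff(P,axis=0),4))"
```

```text
[[ 0.008  -0.0132]
 [ 0.0095 -0.0122]
 [ 0.0109 -0.011 ]
 [ 0.0121 -0.0096]
 [ 0.0132 -0.0081]
 [ 0.0141 -0.0064]
 [ 0.0147 -0.0047]
 [ 0.0152 -0.0029]
 [ 0.0154 -0.001 ]
 [ 0.0154  0.0008]
 [ 0.0152  0.0027]
 [ 0.0148  0.0045]]
```

```bash
echo '[{"ty":0.008, "tz":-0.0132}, {"ty":0.0095, "tz":-0.0122}, {"ty":0.0109, "tz":-0.011}, {"ty":0.0121, "tz":-0.0096}]' > m.json && python3 steer.py m.json ; echo '[{"ty":0.0132, "tz":-0.0081}, {"ty":0.0141, "tz":-0.0064}, {"ty":0.0147, "tz":-0.0047}, {"ty":0.0152, "tz":-0.0029}, {"ty":0.0154, "tz":-0.001}, {"ty":0.0154, "tz":0.0008}, {"ty":0.0152, "tz":0.0027}, {"ty":0.0148, "tz":0.0045}]' > m.json && python3 steer.py m.json; echo '[{}, {}]' > m.json && python3 steer.py m.json
python3 - <<'E'
from h import *
s=manip.state();g=s['tool_pos']-[0,0,.172];print(g,s['ft_force'])
d=g-H;x,z=d@SX,d[2];print('r',np.hypot(x,z),'angle',np.arctan2(z,-x)-np.arctan2(.041,.122))
E
```

```text
time: 4.08
tool_pos: [0.5076, 0.0619, 0.3372]
eef_rot: [-3.136, -0.0, 1.37]
ft_force: [-1.4, 3.1, -6.3]
opening: 0.0102
finger_force: 30.0
time: 5.08
tool_pos: [0.6244, 0.0385, 0.353]
eef_rot: [-3.141, -0.001, 1.371]
ft_force: [-2.7, 3.9, 2.5]
opening: 0.0103
finger_force: 30.0
time: 5.32
tool_pos: [0.6246, 0.0383, 0.3527]
eef_rot: [3.139, -0.001, 1.371]
ft_force: [2.6, 4.2, -0.4]
opening: 0.0104
finger_force: 30.0
[0.62462242 0.03831539 0.18065453] [ 2.60567086  4.19561538 -0.4395547 ]
r 0.12846621540941175 angle 1.6082774607792982
```

```bash
echo '[{}, {}, {"tz":-0.01}, {"tz":-0.03}, {"tz":-0.04}, {"tz":-0.025}, {}]' > m.json && python3 steer.py m.json .03
python3 - <<'E'
from h import *
to([.493,-.284,.40],down(2.0))
p,K,V=shot('top');cv2.imwrite('pics/top2.png',cv2.resize(p[120:270,180:380,::-1],(800,600)))
E
```

```text
time: 6.2
tool_pos: [0.6238, 0.0379, 0.4608]
eef_rot: [3.136, -0.001, 1.371]
ft_force: [-0.1, -0.8, 0.0]
opening: 0.0299
finger_force: 0.0
t 6.2 shift [-0.3416 -0.0645  0.0601] rot [ 0.0058  0.0009 -0.6295] j [ 0.04  0.37  1.35 -0.    1.42  0.24] F [-0.1 -0.8  0. ]
```

View pics/top2.png

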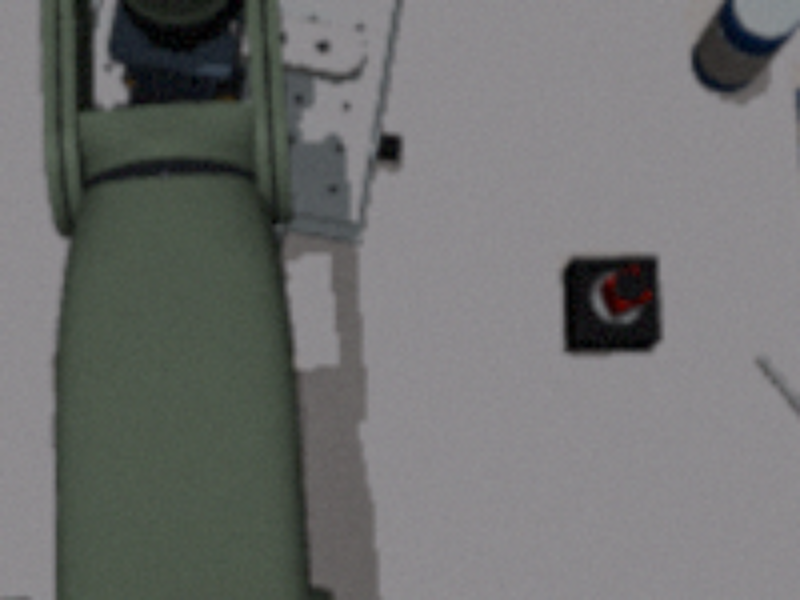

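The stand and gun are undisturbed at about (612,303) in the crop, and the arm hides the cover for now. I move on to the gun.

```bash
echo '[{"tx":-0.0488, "ty":-0.0092}, {"tx":-0.0488, "ty":-0.0092, "tz":0.01}, {"tx":-0.0488, "ty":-0.0092, "tz":0.01}, {"tx":-0.0488, "ty":-0.0092, "tz":0.01}, {"tx":-0.0488, "ty":-0.0092, "tz":0.01}, {"tx":-0.0488, "ty":-0.0092, "tz":0.01}, {"tx":-0.0488, "ty":-0.0092, "tz":0.01}, {"wz":-0.157}, {"wz":-0.157}, {"wz":-0.157}, {"wz":-0.157}, {}]' > m.json && python3 steer.py m.json .09
python3 - <<'E'
from h import *
to([.493,-.284,.26],down(2.0))
k=[]
for n in('top','scene'):
    p,K,V=shot(n); np.savez(n+'3.npz',p=p,K=K,V=V); cv2.imwrite(f'pics/{n}3.png',p[:,:,::-1])
a=cv2.imread('pics/top3.png')[80:240,170:380];b=cv2.imread('pics/scene3.png')[100:260,160:370]
cv2.imwrite('pics/g3.png',cv2.resize(np.hstack([a,b]),None,fx=1.9,fy=1.9))
E
```

```text
time: 7.75
tool_pos: [0.4925, -0.2838, 0.3963]
eef_rot: [-3.14, -0.002, 1.997]
ft_force: [0.3, 0.1, -0.1]
opening: 0.0898
finger_force: 0.0
t 7.75 shift [-0.0008  0.0006  0.1363] rot [-0.0019 -0.0024 -0.0032] j [-0.54  0.32  1.59 -0.    1.24 -0.97] F [ 0.3  0.1 -0.1]
```

View pics/g3.png

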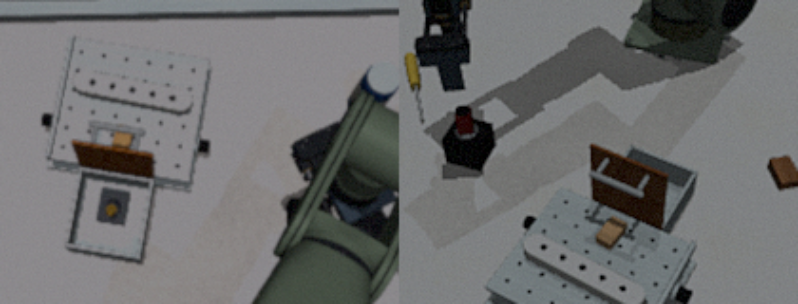

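The cover is upright and the sample block is untouched. The brass nipple shows in the top view at crop (112,210), which is about pixel (229,190). I measure it and the box rim to refine the stage pose.

Run:
```python
from h import *
f=np.load('top3.npz');p,K,V=f['p'],f['K'],f['V']
hsv=cv2.cvtColor(p,cv2.COLOR_RGB2HSV)
m=cv2.inRange(hsv,(8,90,50),(35,255,255));m[:180]=0;m[206:]=0;m[:,:215]=0;m[:,245:]=0
ys,xs=np.nonzero(m);print('brass',len(xs),xs.mean(),ys.mean(),xs.min(),xs.max(),ys.min(),ys.max())
O=H-.058*SX;O[2]=.028;ax=-.5*SX+.866*SZ
print('O',O,[np.round(proj(K,V,O+ax*s),1).tolist() for s in(0,5,15,20,27)])
SY=np.array([-SX[1],SX[0],0])
print('rim model FL,FR,BR,BL',[np.round(proj(K,V,H-SX*a+SY*b),1).tolist() for a,b in((.14,.065),(.14,-.065))], 'plate far L,R near R,L',[np.round(proj(K,V,H+SX*a+SY*b),1).tolist() for a,b in((.235,.13),(.235,-.13),(0,-.13),(0,.13))])
A=cv2.resize(p[170:222,200:260,::-1],(420,364),interpolation=cv2.INTER_CUBIC)
B=cv2.resize(p[92:192,188:292,::-1],(379,364),interpolation=cv2.INTER_CUBIC)
cv2.imwrite('pics/n3.png',cv2.convertScaleAbs(np.hstack([A,B]),alpha=1.6))
```

```text
brass 31 228.25806451612902 190.09677419354838 226 231 187 193
O [0.52315614 0.05852282 0.028     ] [[229.1, 189.6], [327.6, -26.5], [305.4, 22.2], [303.3, 26.8], [301.7, 30.2]]
rim model FL,FR,BR,BL [[203.7, 209.0], [243.6, 216.1]] plate far L,R near R,L [[206.8, 96.9], [282.9, 109.9], [271.0, 177.4], [192.7, 163.7]]
```

View pics/n3.png

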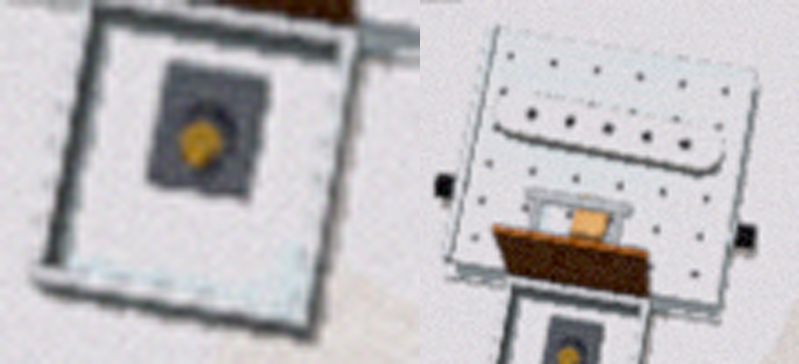

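```bash
python3 - <<'E'
from h import *
f=np.load('top3.npz');K,V=f['K'],f['V']
O=H-.058*SX;O[2]=.028;ax=-.5*SX+.866*SZ
print('O',O,[np.round(proj(K,V,O+ax*s/1000),1).tolist() for s in(0,5,15,20,27)])
E
echo '[{"tx":-0.0008, "ty":0.0006, "tz":0.04}, {"tz":0.04}, {"tz":0.04}, {"tz":0.0155}, {}]' > m.json && python3 steer.py m.json .09
```

```text
O [0.52315614 0.05852282 0.028     ] [[229.1, 189.6], [228.8, 190.1], [228.4, 191.1], [228.1, 191.6], [227.8, 192.3]]
time: 8.48
tool_pos: [0.4937, -0.2844, 0.2618]
eef_rot: [-3.141, -0.001, 1.998]
ft_force: [-0.4, 0.1, -0.3]
opening: 0.09
finger_force: 0.0
```

```bash
echo '[{"tz":0.002}, {}, {}, {}, {}, {}, {}]' > m.json && python3 steer.py m.json 0.0
```

```text
time: 9.35
tool_pos: [0.4939, -0.2842, 0.2604]
eef_rot: [3.141, -0.0, 1.999]
ft_force: [0.1, 1.0, 0.3]
opening: 0.028
finger_force: 30.0
```

```bash
echo '[{"tz":-0.01}, {"tz":-0.015}, {"tz":-0.02}, {"tz":-0.03}, {"tz":-0.04}, {"tz":-0.035}, {}, {}]' > m.json && python3 steer.py m.json
python3 - <<'E'
from h import *
s=manip.state();r=Rt(s);p,K,V=shot('scene');np.savez('scene4.npz',p=p,K=K,V=V)
for d in(.1,.172,.191,.2,.2254,.2464): print(d,np.round(proj(K,V,s['tool_pos']+r.apply([0,0,d])),1),np.round(proj(K,V,s['tool_pos']+r.apply([.01,0,d])),1))
u,v=proj(K,V,s['tool_pos']+r.apply([0,0,.2])).astype(int);print(u,v)
cv2.imwrite('pics/s4.png',cv2.convertScaleAbs(cv2.resize(p[v-40:v+35,u-50:u+50,::-1],(800,600),interpolation=cv2.INTER_CUBIC),alpha=1.5))
to([.493,-.284,.4],down(2.94))
E
```

```text
time: 10.35
tool_pos: [0.4932, -0.2841, 0.4091]
eef_rot: [-3.14, -0.002, 1.999]
ft_force: [-0.6, 0.1, -5.2]
opening: 0.0278
finger_force: 30.0
0.1 [183.5 109.9] [186.9 109.7]
0.172 [187.6 128.9] [190.8 128.6]
0.191 [188.6 133.6] [191.8 133.3]
0.2 [189.  135.8] [192.2 135.5]
0.2254 [190.3 141.8] [193.4 141.5]
0.2464 [191.4 146.6] [194.4 146.3]
189 135
t 10.4 shift [ 0.0002 -0.0001  0.0085] rot [-6.000e-04 -3.900e-03 -9.412e-01] j [-0.54  0.31  1.57 -0.    1.27 -0.97] F [ 0.1  0.  -4.7]
```

View pics/s4.png

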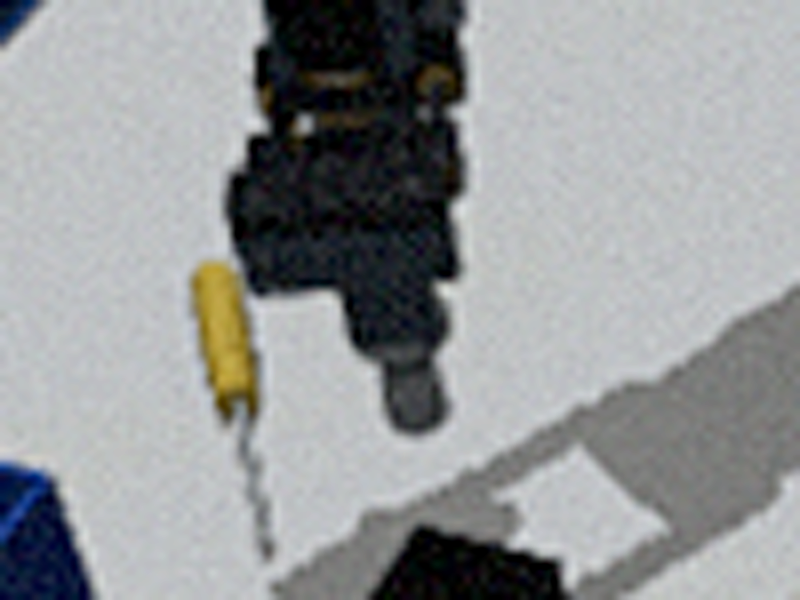

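The hanging gun is straight in the grip: coupler mouth at about crop (415,422), close to the predicted tool axis, about 2 mm off, which is within the calibration error. Next: turn, then carry it over.

```bash
echo '[{"wz":-0.157}, {"wz":-0.157}, {"wz":-0.157}, {"wz":-0.157}, {"wz":-0.157}, {"wz":-0.157}, {}]' > m.json && python3 steer.py m.json
cat >> h.py <<'E'
O=H-.058*SX;O[2]=.028;AX=-.5*SX+np.cos(np.pi/6)*SZ
RT=down(np.pi+PSI)*Ro.from_rotvec([0,-np.pi/6,0]); EX=-.001; L=.2464
def tcp(s): return O+AX*s+RT.apply([-EX,0,-L])
E
python3 -c "
from h import *
print(tcp(.052),RT.apply([0,0,1]),AX); q=tcp(.052); q[2]=.409; to(q,RT)"
```

```text
time: 11.28
tool_pos: [0.4936, -0.2843, 0.4085]
eef_rot: [3.14, -0.003, 2.939]
ft_force: [-0.5, 0.0, -4.6]
opening: 0.0278
finger_force: 30.0
[0.37608144 0.08833634 0.28592198] [ 0.49003329 -0.09933467 -0.8660254 ] [-0.49003329  0.09933467  0.8660254 ]
t 11.28 shift [0.1901 0.3413 0.0005] rot [ 5.000e-04 -5.271e-01 -2.900e-03] j [-0.54  0.31  1.57 -0.    1.27 -1.91] F [-0.5  0.  -4.6]
```

```bash
echo '[{"tx":0.0238, "ty":0.0427}, {"tx":0.0238, "ty":0.0427}, {"tx":0.0238, "ty":0.0427}, {"tx":0.0238, "ty":0.0427}, {"tx":0.0238, "ty":0.0427}, {"tx":0.0238, "ty":0.0427}, {"tx":0.0238, "ty":0.0427}, {"tx":0.0238, "ty":0.0427}, {"wy":-0.132}, {"wy":-0.132}, {"wy":-0.132}, {"wy":-0.131}]' > m.json && python3 steer.py m.json
echo '[{}]' > m.json && python3 steer.py m.json
python3 -c "
from h import *
to(tcp(.052),RT)"
```

```text
time: 12.78
tool_pos: [0.3745, 0.0882, 0.4093]
eef_rot: [3.141, 0.528, 2.938]
ft_force: [1.2, -0.8, -4.7]
opening: 0.0281
finger_force: 30.0
time: 12.9
tool_pos: [0.374, 0.0883, 0.4092]
eef_rot: [-3.141, 0.523, 2.94]
ft_force: [-0.8, 0.0, -5.3]
opening: 0.0275
finger_force: 30.0
t 12.9 shift [0.0598 0.0005 0.1078] rot [-0.0016 -0.0009 -0.0015] j [ 0.29 -0.08  2.08 -0.37  0.71 -0.85] F [-0.8  0.  -5.3]
```

```bash
echo '[{"tx":0.012, "tz":0.0216}, {"tx":0.012, "tz":0.0216}, {"tx":0.012, "tz":0.0216}, {"tx":0.012, "tz":0.0216}, {"tx":0.012, "tz":0.0216}, {}, {}]' > m.json && python3 steer.py m.json
python3 - <<'E'
from h import *
to(tcp(.052),RT)
s=manip.state();r=Rt(s)
M=s['tool_pos']+r.apply([EX,0,L]);print('mouth',M)
C=[]
for n in('top','scene'):
    p,K,V=shot(n);np.savez(n+'5.npz',p=p,K=K,V=V)
    u,v=proj(K,V,M).astype(int);print(n,(u-25,v-30),'mouth',proj(K,V,M),'foot,tip',proj(K,V,O),proj(K,V,O+AX*.027),'coupler top',proj(K,V,M+r.apply([0,0,-.021])),'flange',proj(K,V,M+r.apply([0,0,-.049])))
    C.append(cv2.resize(p[v-30:v+30,u-25:u+25,::-1],(400,480),interpolation=cv2.INTER_CUBIC))
cv2.imwrite('pics/g5.png',cv2.convertScaleAbs(np.hstack(C),alpha=1.6))
E
```

```text
time: 13.78
tool_pos: [0.3783, 0.0878, 0.2874]
eef_rot: [3.141, 0.527, 2.939]
ft_force: [0.5, -0.3, -3.5]
opening: 0.0278
finger_force: 30.0
t 13.78 shift [0.0028 0.     0.0001] rot [-0.0007  0.0038 -0.002 ] j [ 0.29  0.09  2.29 -0.7   0.38 -0.48] F [ 0.5 -0.3 -3.5]
mouth [0.50068986 0.06286431 0.0750091 ]
top (np.int64(201), np.int64(163)) mouth [226.83106611 193.87469779] foot,tip [229.05574515 189.5870103 ] [227.81531034 192.30686999] coupler top [225.79442164 196.14442196] flange [224.36451228 199.2751962 ]
scene (np.int64(266), np.int64(160)) mouth [291.6924568  190.78194964] foot,tip [287.77745443 204.6495524 ] [290.02783241 197.39542375] coupler top [293.51542821 184.93444067] flange [295.98624775 177.00884215]
```

View pics/g5.png

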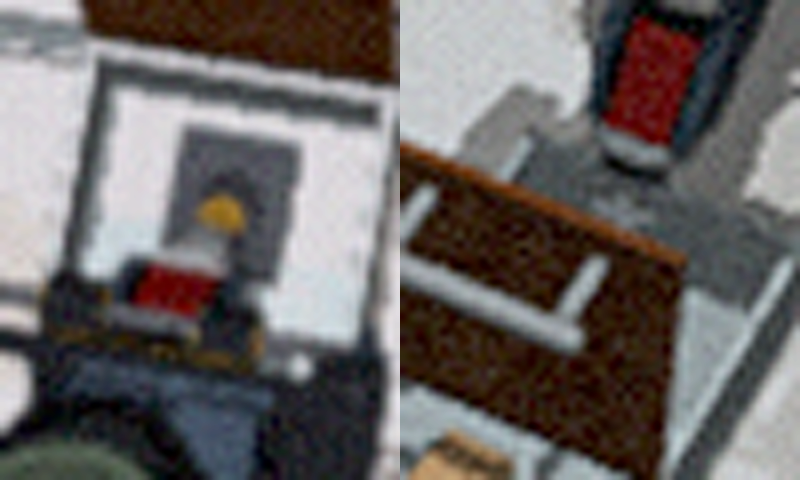

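The top crop shows the red grip at about (177,290), a coupler end at (197,250), and the nipple at (222,212). The cover hides the nipple in the scene view. I check the lateral offset numerically.

Run:
```python
from h import *
s=manip.state();r=Rt(s);M=s['tool_pos']+r.apply([EX,0,L])
G=r*Ro.from_euler('x',np.pi) # gun-like frame z up the axis
for n in('top','scene'):
    f=np.load(n+'5.npz');p,K,V=f['p'],f['K'],f['V'];hsv=cv2.cvtColor(p,cv2.COLOR_RGB2HSV)
    m=cv2.inRange(hsv,(0,150,50),(5,255,255))|cv2.inRange(hsv,(172,150,50),(180,255,255))
    u,v=proj(K,V,M).astype(int);w=np.zeros_like(m);w[v-32:v+30,u-25:u+25]=255
    c=max(cv2.findContours(m&w,0,1)[0],key=cv2.contourArea);ys,xs=c[:,0,1],c[:,0,0]
    mm=cv2.moments(c);print(n,'red centroid',mm['m10']/mm['m00'],mm['m01']/mm['m00'],xs.min(),xs.max(),ys.min(),ys.max())
    for sx in(-1,1):
        print(' face',sx,'centre',np.round(proj(K,V,M+G.apply([sx*.014,0,.075])),1),[np.round(proj(K,V,M+G.apply([sx*.014,y,z])),1).tolist() for z in(.052,.098) for y in(-.014,.014)])
    if n=='top': # rows of brightness across coupler
        for v in range(190,199): print(v,p[v,216:236].sum(1)//3, hsv[v,216:236,1])
```

```text
top red centroid 222.34 198.88 218 226 196 202
 face -1 centre [223.5 197.9] [[220.2, 194.5], [229.2, 196.1], [217.6, 199.8], [226.9, 201.5]]
 face 1 centre [222.3 206.4] [[219.1, 202.9], [228.0, 204.5], [216.5, 208.4], [225.7, 210.1]]
190 [131 132 133 132 129 100  57  52  48  53  59  62  55  59  62  54  43  48
  56  56] [ 11   6   9  17  10  15  29  27  25  51 126 144 190 195 192 115  33  20
  13  26]
191 [132 131 130 131 122  88  53  47  51  58  61  64  58  56  52  52  40  43
  57  54] [ 20  23  19  15  22  22  35  36  19  29  24  66 103 144 150  89  35  23
  21  26]
192 [130 133 127 130 118  75  49  49  60  68  68  63  57  50  37  43  47  47
  53  52] [19 20 21 23 23 13 15 20 16  7 21  4  9 37 78 17 35 39 31 27]
193 [131 129 132 133 114  72  61  72  72  76  76  75  70  47  28  37  49  51
  54  57] [24 23 22 18 21 10 27  0  7  3 13 23 14 10 62 55 25 19 26 21]
194 [121 108 109 110 108  95  90  93  91  94  89  81  78  48  37  40  46  44
  50  55] [18 25 22 24 20 13  8 11 19  8 17  9  6  5 20 24 41 43 32  9]
195 [ 94  60  57  61  77  89  88  95 100 100 100  92  71  53  37  41  48  49
  49  62] [28 35 45  4 19 19  8 11 10 10 10  5 17 23 37  6 25 15 29 34]
196 [54 30 23 24 42 47 56 68 74 74 82 88 77 57 30 29 42 50 49 73] [ 63  76  41 159 158 114  79  52  35  31  29  17  19  17  24  41  58  24
  33  20]
197 [36 21  8 13 34 24 28 27 37 36 46 58 58 44 32 28 33 40 43 78] [ 50  85 116 255 200 239 217 206 163 165 118  72  36  33  78  49  15  18
  38  19]
198 [28  7 13 20 21 19 19 24 19 24 25 18 15 25 31 41 60 68 75 93] [ 80 139 255 255 255 255 255 234 255 242 220 233 144  80  83  50  27  14
  13   8]
scene red centroid 297.1907630522088 169.75301204819277 292 302 163 177
 face -1 centre [296.8 170.3] [[298.8, 178.7], [290.7, 175.4], [303.0, 165.1], [294.9, 161.9]]
 face 1 centre [299.9 168.6] [[301.8, 176.8], [293.9, 173.6], [306.0, 163.5], [298.0, 160.4]]
```

Gun and nipple agree with the model to about 1 px. I trim sideways and approach.

```bash
cat > chk.py <<'E'
from h import *
F=np.array([s['ft_force'] for s in [manip.state()]])[0];s=manip.state()
d=Rt(s).inv().apply(F); q=RT.inv().apply(s['tool_pos']-tcp(0))
print('F tool',np.round(d,1),'mouth rel nipple, tool axes mm',np.round(q*1000,1),'rot',np.round((Rt(s).inv()*RT).as_rotvec(),3))
E
python3 chk.py; echo '[{"tx":0.0015, "tz":0.01, "wy":-0.002}, {"tz":0.01}, {"tz":0.005}, {}, {}]' > m.json && python3 steer.py m.json; python3 chk.py;echo '[{"tz":0.004}, {"tz":0.003}, {"tz":0.002}, {}]' > m.json && python3 steer.py m.json;python3 chk.py
```

```text
F tool [ 2.7 -0.2  3.7] mouth rel nipple, tool axes mm [ -2.9   0.  -52.6] rot [ 0.     0.005 -0.002]
time: 14.5
tool_pos: [0.3889, 0.0856, 0.2649]
eef_rot: [3.141, 0.53, 2.94]
ft_force: [0.6, 0.6, -3.9]
opening: 0.028
finger_force: 30.0
F tool [1.6 0.7 3.6] mouth rel nipple, tool axes mm [ -0.8  -0.1 -27.3] rot [-0.     0.006 -0.001]
time: 15.0
tool_pos: [0.3935, 0.0848, 0.2567]
eef_rot: [3.141, 0.529, 2.941]
ft_force: [-0.5, 1.7, -3.3]
opening: 0.0277
finger_force: 30.0
F tool [2.4 1.5 2.5] mouth rel nipple, tool axes mm [ -0.7   0.  -17.8] rot [ 0.     0.006 -0.001]
```

```bash
echo '[{"ty":0.0005, "tz":0.002}, {"tz":0.002}, {}]' > m.json && python3 steer.py m.json;python3 chk.py;echo '[{"tz":0.002}, {"tz":0.002}, {}]' > m.json && python3 steer.py m.json;python3 chk.py
```

```text
time: 15.38
tool_pos: [0.3953, 0.0847, 0.253]
eef_rot: [-3.141, 0.528, 2.941]
ft_force: [-1.1, 0.9, -3.5]
opening: 0.028
finger_force: 30.0
F tool [2.9 0.6 2.4] mouth rel nipple, tool axes mm [ -0.5   0.2 -13.7] rot [-0.001  0.005 -0.001]
time: 15.75
tool_pos: [0.3974, 0.0843, 0.2496]
eef_rot: [-3.141, 0.529, 2.941]
ft_force: [-0.0, -0.2, -5.0]
opening: 0.0279
finger_force: 30.0
F tool [ 2.5 -0.2  4.4] mouth rel nipple, tool axes mm [-0.6  0.3 -9.7] rot [-0.001  0.005 -0.001]
```

```bash
for i in 1; do echo '[{"tz":0.001}, {"tz":0.001}, {}]' > m.json && python3 steer.py m.json;python3 chk.py;done; echo '[{"tz":0.001}, {"tz":0.001}, {}]' > m.json && python3 steer.py m.json;python3 chk.py
```

```text
time: 16.12
tool_pos: [0.3979, 0.0842, 0.2485]
eef_rot: [3.141, 0.53, 2.941]
ft_force: [-7.8, 1.0, 6.2]
opening: 0.0278
finger_force: 30.0
F tool [ 3.6 -0.6 -9.3] mouth rel nipple, tool axes mm [-0.5  0.3 -8.5] rot [-0.     0.006 -0.001]
time: 16.5
tool_pos: [0.3989, 0.084, 0.247]
eef_rot: [3.141, 0.53, 2.941]
ft_force: [-7.5, 2.2, 6.3]
opening: 0.0281
finger_force: 30.0
F tool [ 3.5  0.7 -9.4] mouth rel nipple, tool axes mm [-0.6  0.2 -6.7] rot [-0.     0.007 -0.001]
```

```bash
echo '[{"tz":0.0015}, {"tz":0.0015}, {"tz":0.0015}, {}, {}]' > m.json && python3 steer.py m.json;python3 chk.py; echo '[{}, {}]' > m.json && python3 steer.py m.json;python3 chk.py
python3 - <<'E'
from h import *
s=manip.state();C=[]
M=s['tool_pos']+Rt(s).apply([EX,0,L])
for n in('top','scene'):
    p,K,V=shot(n);u,v=proj(K,V,M).astype(int)
    C.append(cv2.resize(p[v-36:v+36,u-30:u+30,::-1],(400,480),interpolation=cv2.INTER_CUBIC))
cv2.imwrite('pics/g6.png',cv2.convertScaleAbs(np.hstack(C),alpha=1.6))
E
```

```text
time: 17.12
tool_pos: [0.4011, 0.0835, 0.2432]
eef_rot: [3.141, 0.531, 2.941]
ft_force: [-8.9, 1.4, 8.3]
opening: 0.0277
finger_force: 30.0
F tool [  3.6  -0.4 -11.7] mouth rel nipple, tool axes mm [-0.7  0.3 -2.3] rot [ 0.     0.007 -0.001]
time: 17.38
tool_pos: [0.4011, 0.0835, 0.2432]
eef_rot: [3.141, 0.531, 2.941]
ft_force: [-7.8, 1.5, 7.8]
opening: 0.0279
finger_force: 30.0
F tool [  2.9  -0.1 -10.8] mouth rel nipple, tool axes mm [-0.7  0.3 -2.3] rot [ 0.     0.007 -0.001]
```

View pics/g6.png

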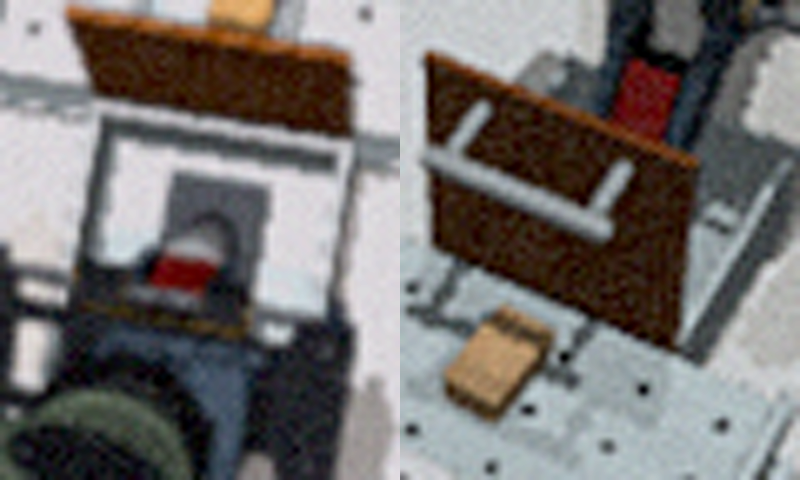

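The coupler covers the nipple in the top crop at about (195,240). The cover is still upright, and the sample block hasn't moved. I do a last check that it holds steady before handing in.

```bash
for i in 1 2 3 4; do echo '[{}]' > m.json && python3 steer.py m.json >/dev/null; python3 chk.py; done
```

```text
F tool [  3.3  -1.1 -10.3] mouth rel nipple, tool axes mm [-0.7  0.3 -2.3] rot [ 0.     0.007 -0.001]
F tool [  2.7  -0.1 -10.8] mouth rel nipple, tool axes mm [-0.7  0.3 -2.3] rot [ 0.     0.007 -0.001]
F tool [  2.6  -0.3 -11.1] mouth rel nipple, tool axes mm [-0.7  0.3 -2.3] rot [ 0.     0.007 -0.001]
F tool [  3.9   0.1 -10.8] mouth rel nipple, tool axes mm [-0.7  0.3 -2.3] rot [ 0.     0.007 -0.001]
```

```bash
python3 -c "
from cell import manip
print(manip.sign_off())"
```

```text
the job is handed in; nothing more can be done
None
```

I handed the job in at about 18 s: the cover stands upright (about 1.6 rad), and the gun is still gripped and pressed on the nipple. Depth and force put the spring nozzle 6 to 7.5 mm in, about half; the snap is inferred from these, not seen.

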